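# Clear the canister and latch the shed cupboard

### The job

The handled aluminium canister on the little stand is in the way of the cupboard door: lift it off by its handle and set it down gently and upright on the round rubber mat, wholly on the mat, and let go. Then push the cupboard door fully shut, until it snaps home on its catch and stays there. Do not knock the canister against the cupboard or its door, tip it over, or disturb the other things on the bench.

Things in the scene. Friction and masses are not known exactly. Their poses are not given: they have to be found in the camera images.
- cupboard: Grey steel cupboard, fixed: 140 deep (x) x 220 wide (y), on feet. Origin: on the bench under its centre; front looks along own -x. Its cedar top board, 250 wide, spans 225 to 245 mm above the bench and overhangs the shut door (outer face at own x = -82 mm) by 35 mm, so the shut door is out of reach of a vertical tool: lean the tool back 35 to 45 degrees and reach under.
- cupboard_door (a joint): Angle of the cupboard door (rad): 0 shut, about 1.57 when it stands straight out from the front, at most 1.95. Free-moving with slight friction. A sprung roller catch resists from about 0.09 rad (about 5 N at the free edge), then from about 0.03 rad inwards it draws the door to 0 and holds it.
- door_hinge (a point): Point on the upright hinge axis at half the door's height, 139 mm above the bench; the axis runs in the plane of the door's outer face, at the cupboard's own (-82, +108) mm (left end as seen facing the front).
- door_edge (a point): Middle of the door's free upright edge, on the outer face, 212 mm from the hinge axis. The door is a flat grey panel 212 wide, 158 high (60 to 218 mm above the bench), 12 thick, with a small steel lip 8 mm proud at this edge (60 high). It clears the stand, clip and spanner when it swings, but not the canister.
- canister: Round aluminium canister, 76 diameter, 85 high, 0.3 to 0.6 kg, with a fixed arched steel handle over its top. Origin: centre of its underside; own z up, own x along the handle bar. Starts on the stand.
- canister_grip (a point): Middle of the canister's handle bar: a 10 mm round bar, straight for 56 mm along the canister's own x, its centre 122 mm above the canister's underside and 37 mm above its lid.
- stand: Low round steel stand (trivet) in front of the cupboard, within the door's sweep: 92 diameter, 45 high, fixed. Origin: centre of its foot, on the bench.
- mat: Round black rubber mat, 140 diameter, 5 thick, fixed flat on the bench; origin: centre of its underside. It lies in one of three places, left or right.
- pot: Upturned terracotta pot, 96 diameter, 85 high, loose bystander; origin: centre of its underside.
- funnel: Orange plastic funnel standing mouth down, 100 diameter (a tab reaches 65 from its axis), 100 high, loose bystander; origin: centre of its underside.
- spanner: Steel adjustable spanner lying flat, about 190 long along its own x (-85 to +100 mm), 48 wide, 14 high, loose bystander; origin on its underside.
- clip: Green garden clip lying flat, 75 x 22, 25 high, loose bystander; origin: centre of its underside.
- jar: Glass screw-top jar, 60 diameter, 85 high, loose bystander; origin: centre of its underside.
Mind the look-alikes: they are no part of the job. What is shaped like the canister but purple is not meant. There is more than one size of the mat; the job needs the smaller.

How it is judged (in metres and radians):
On the way, in this order (a step that is already met when the one before it is completed fails the run):
1. the canister stands upright and still on the mat, let go (horizontal distance between canister and mat below 0.032 m and z of canister in the frame of mat below 0.012 m and angle between canister's own z axis and vertical below 0.1 rad and linear speed of canister below 0.03 m/s and contact force between the fingers and canister below 0.1 N), for 0.2 s.
2. the door is seated on its catch (value of joint cupboard_door below 0.02 rad), for 0.2 s.
At the end, for the whole second after the job is handed in: The door is seated on its catch (within 0.02 rad of shut) and stays so by itself; the canister stands upright (within 0.1 rad) and still on the mat, its centre within 32 mm of the mat's centre; pot, funnel, spanner, clip and jar are within 30 mm of where they began (value of joint cupboard_door below 0.02 rad and horizontal distance between canister and mat below 0.032 m and z of canister in the frame of mat below 0.012 m and angle between canister's own z axis and vertical below 0.1 rad and linear speed of canister below 0.03 m/s and not (distance of pot from where it was at the start of the episode above 0.03 m) and not (distance of funnel from where it was at the start of the episode above 0.03 m) and not (distance of spanner from where it was at the start of the episode above 0.03 m) and not (distance of clip from where it was at the start of the episode above 0.03 m) and not (distance of jar from where it was at the start of the episode above 0.03 m)); the robot touches nothing.
It fails at once if the canister is tipped over (angle between canister's own z axis and vertical above 0.7 rad).
It fails at once if the canister is dropped or banged down (height (world z) of canister below 0.02 m and linear speed of canister above 0.4 m/s).
It fails at once if the canister and the cupboard or its door are bumped together (over 3 N) (contact force between canister and cupboard above 3 N).
It fails at once if the pot, funnel, spanner, clip or jar is disturbed (moved over 30 mm) (distance of any of pot, funnel, spanner, clip, jar from where it was at the start of the episode above 0.03 m).
It also fails if it takes over 69 s, if anything falls off the work surface, if the arm or the gripper's body presses on something with over 40 N, if the wrist force passes 120 N, or if a joint passes its speed limit or range.

### The arm

A 6-joint arm with a two-finger parallel gripper is mounted at the origin on the work surface. World frame = base frame: x ahead of the robot, y to its left, z up, the work surface at z = 0. Lengths are in mm, angles in rad, forces in N, time in s.
With the tool pointing down it reaches from about 275 to 825 mm from the base axis. Payload 5.2 kg.
Tool frame: the origin (TCP) lies at the very end of the fingers, on their centre line; the grasp point (between the pads) lies 19 mm behind it; z points along the fingers, y is the line along which they close (so a half turn about z gives the same grasp; the last joint's range is limited). The gripper opens to 93 mm and grips with 3 to 60 N. Pads are 15 mm wide; open, the fingers measure 128 mm over their backs; the gripper's body (75 mm by 188 mm) begins 65 mm behind the grasp point.
Start: joints at [1.098, 0.259, 1.535, -0, 1.348, -0.203], TCP at [146.574, 530.114, 218.653] pointing down, gripper open.
Joint ranges: [-3.14, 3.14], [-0.91, 2.08], [0.19, 2.58], [-1.22, 4.36], [0.22, 2.71], [-3.12, 3.12]. Speed limits (rad/s): [2.57, 2.57, 3.14, 3.14, 3.14, 3.14].

### API

Orientations are given as [roll, pitch, yaw] about the fixed x, y, z axes, in that order (R = Rz(yaw) Ry(pitch) Rx(roll)).
In Python, from bench import robot gives the robot as it stands. The module is installed in compiled form; this text tells all that it offers. Calls block until the motion is done:
- robot.move_ptp(position, orientation): joint-space move of the TCP to a pose.
- robot.move_linear(position, ori=None, speed=150, f_stop=None): straight line of the TCP; ori=None keeps the orientation; speed is the mean speed in mm/s. With f_stop (N) it stops when the force on the tool has changed by that much, and returns True; else False.
- robot.move_j(angles): joint-space move.
- robot.move_gripper(opening): opening from 0.0 (shut) to 1.0 (fully open); the grip force is fixed at half the most; returns when the fingers have stopped.
- robot.sleep(seconds).
- robot.inverse_kinematics(position, orientation): joint angles nearest the present ones, or None.
- robot.get_image(name): name is "scene" or "top"; returns a dict with "img" (384x512x3 uint8, blue, green, red), "fovy" (degrees; the focal length in pixels is half the picture's height over the tangent of half this angle, whatever the lens; pixels are square), "cx", "cy" (the principal point, pixels), "eye" and "orientation" of the camera in the world. Camera axes: x right, y down, z forward; pixel columns grow to the right and rows downward; lengths in mm; the calibration is good to about 2 mm. A picture is of the moment at which its call begins. There is no depth.
A pose or a line that the arm cannot do raises robot.MotionError and nothing moves.
- robot.hand_in(): hands the job in; it is judged then, once.
Readings, each from a call of its own:
- robot.current_t(): time.
- robot.current_qpos(): joint angles.
- robot.current_joint_vel(): joint speeds.
- robot.current_joint_efforts(): joint torques, N m.
- robot.current_tcp_pos(): TCP position.
- robot.current_eef_rot(): TCP orientation.
- robot.current_contact_force(): force on the tool from outside, world axes, zero at the start.
- robot.current_ft_torque(): the same for the moment, N m.
- robot.current_gripper_width(): opening from 0.0 (shut) to 1.0 (fully open).
- robot.current_finger_force(): force on a finger pad.
Only numpy, scipy, OpenCV 4.12 (cv2) and the standard library are available. Lean on these libraries where they do the work, as an engineer would, in place of code of your own. Each camera call takes 0.05 s, during which the arm holds its last target. There are 200 camera calls.

## Working session

There is one attempt and no reset: what is moved stays moved. The work goes in short steps, each a Python script; the robot and the scene stay as the last script left them, time stands still between calls to the robot, and variables do not carry over. Pictures are saved under pics/ and viewed, at most 10 in all, crops included, and the job is handed in when it is done.

```bash
mkdir -p pics
cat > h.py <<'E'
from bench import robot
import numpy as np, cv2
from scipy.spatial.transform import Rotation as Ro
def cam(name):
    d=robot.get_image(name); 
    return d
def Rm(d):
    o=np.array(d["orientation"],float)
    return o if o.shape==(3,3) else Ro.from_euler('xyz',o).as_matrix()
def px2(d,u,v,z):
    f=d["img"].shape[0]/2/np.tan(np.radians(d["fovy"])/2)
    r=Rm(d)@np.array([(u-d["cx"])/f,(v-d["cy"])/f,1]); e=np.array(d["eye"])
    return e+r*(z-e[2])/r[2]
def proj(d,p):
    f=d["img"].shape[0]/2/np.tan(np.radians(d["fovy"])/2)
    c=Rm(d).T@(np.array(p)-np.array(d["eye"])); return np.array([d["cx"]+f*c[0]/c[2],d["cy"]+f*c[1]/c[2]])
E
python3 - <<'E'
from h import *
import pickle
for n in("scene","top"):
    d=cam(n); print(n,{k:v for k,v in d.items() if k!="img"})
    pickle.dump(d,open(n+"0.pkl","wb"))
    cv2.imwrite(f"pics/{n}0.png",cv2.resize(d["img"],(800,600),interpolation=cv2.INTER_CUBIC))
E
```

```text
scene {'fovy': 45.67765286628571, 'cx': 255.77895159400916, 'cy': 197.081893335663, 'eye': array([1042.11124065,  451.02900298, 1266.62573259]), 'orientation': array([-2.57368547,  0.00536199,  2.34780418])}
top {'fovy': 45.051685273167465, 'cx': 259.61592399512153, 'cy': 191.5486081270976, 'eye': array([ 275.4915189 ,  -38.41144543, 1364.09959592]), 'orientation': array([-2.95795057,  0.00560365, -1.54653872])}
```

View pics/scene0.png

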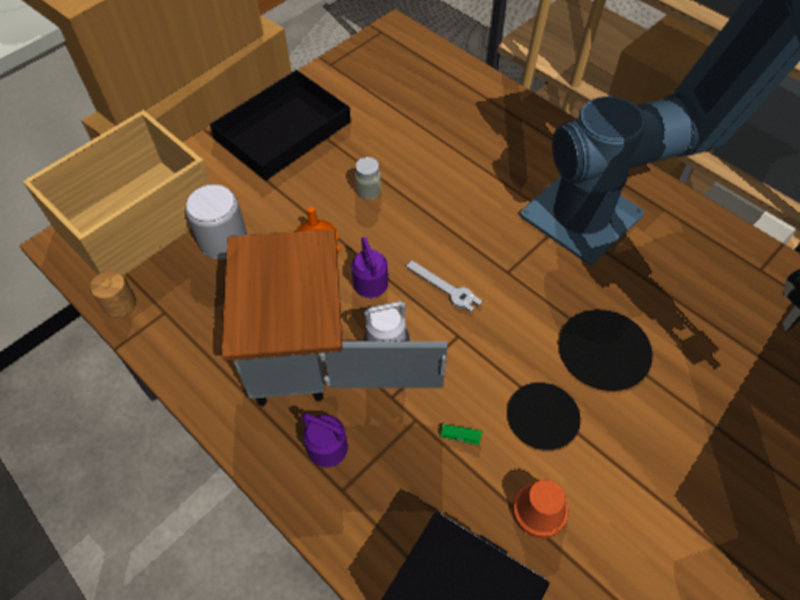

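View pics/top0.png

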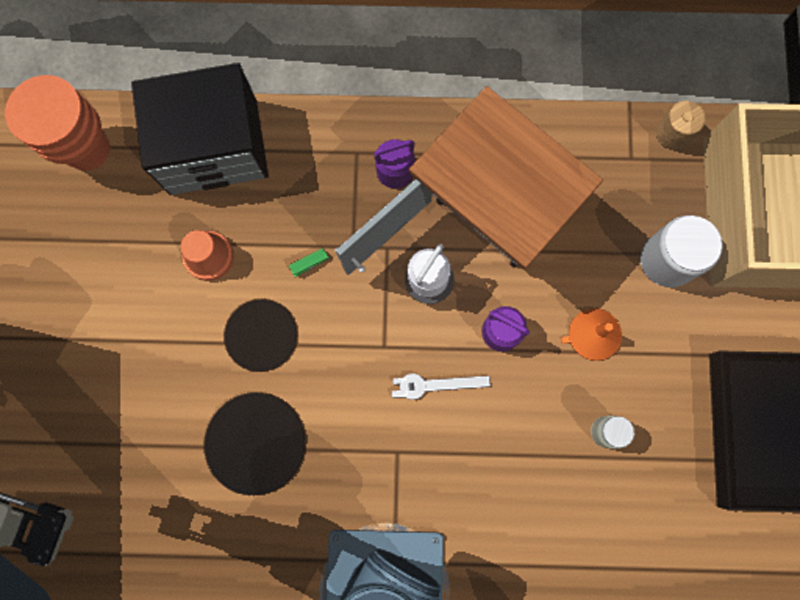

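The aluminium canister with a handle is at scene (386,325) and top (430,275). The purple handled ones, at top (395,163) and (505,328), are look-alikes. Of the two mats, the one at top (261,335) is smaller than the one at (255,443), so it is the target. The door stands open, from (425,195) to (347,262) in the top view. I'll check this in an enlarged crop.

Run:
```python
from h import *
import pickle
d=pickle.load(open("top0.pkl","rb")); s=pickle.load(open("scene0.pkl","rb"))
a=cv2.resize(d["img"][100:200,205:325],(0,0),fx=4.5,fy=4.5,interpolation=cv2.INTER_CUBIC)  # 540x450
b=cv2.resize(s["img"][190:250,200:290],(0,0),fx=2.88,fy=7.5*0+2.88,interpolation=cv2.INTER_CUBIC)
c=np.zeros((450,800,3),np.uint8); c[:,:540]=a; c[:b.shape[0],540:540+b.shape[1]]=b[:, :260]
cv2.imwrite("pics/crop.png",c)
k=0.64
# mats
g=cv2.cvtColor(d["img"],cv2.COLOR_BGR2GRAY)
n,l,st,ce=cv2.connectedComponentsWithStats((g<55).astype(np.uint8)[180:320,120:200])
for i in range(1,n):
    if st[i,4]>500:
        u,v=ce[i]+[120,180]; e=2*np.sqrt(st[i,4]/np.pi)
        p=px2(d,u,v,5); q=px2(d,u+e,v,5); print("mat",u,v,p.round(1),"dia",np.linalg.norm(p-q).round())
for nm,z,pts in[("top corners",245,[(487,87),(603,181),(527,267),(412,170)]),("door edge top",218,[(339,250),(432,184)]),("can",130,[(428,267)]),
  ("bar",167,[(419,285),(441,247)]),("pot",85,[(199,245)]),("funnel",100,[(606,328)]),("jar",85,[(620,432)]),("spanner",14,[(391,395),(491,381)]),("clip",25,[(309,263)]),("purple",85,[(505,328),(395,155)])]:
    for u,v in pts:
        p=px2(d,u*k,v*k,z); print(nm,p.round(0))
```

```text
mat 166.6005988023952 214.33592814371258 [452.6 249.1   5. ] dia 137.0
mat 162.95589558955896 283.88988898889886 [250.5 247.3   5. ] dia 188.0
top corners [ 845. -154.  245.]
top corners [ 685. -342.  245.]
top corners [ 540. -218.  245.]
top corners [697. -32. 245.]
door edge top [567.  84. 218.]
door edge top [684. -66. 218.]
can [563. -64. 130.]
bar [523. -48. 167.]
bar [590. -84. 167.]
pot [605. 354.  85.]
funnel [ 467. -380.  100.]
jar [ 287. -403.   85.]
spanner [345.  -2.  14.]
spanner [ 375. -187.   14.]
clip [590. 161.  25.]
purple [ 465. -204.   85.]
purple [786.   1.  85.]
```

View pics/crop.png

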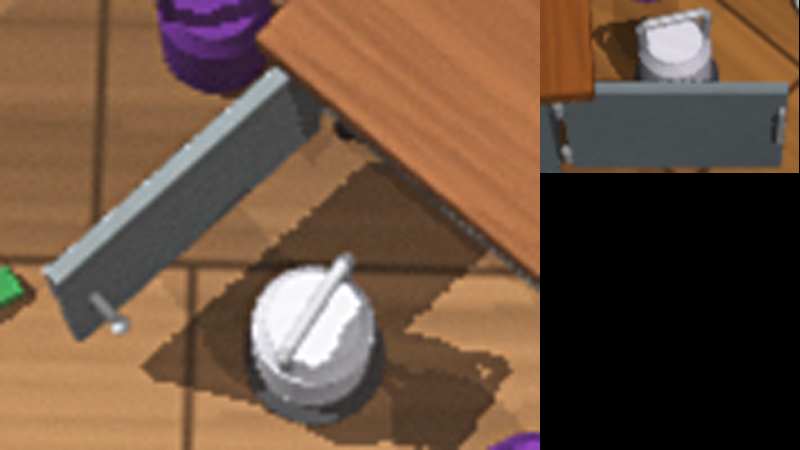

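The crop confirms it: the silver canister with its bar from crop (288,360) to (348,258) sits on the stand, and the open door (free edge at crop (45,270)) is beside it. Next I'll fit the cupboard, door and canister geometry from both views.

Run:
```python
from h import *
import pickle
from scipy.optimize import least_squares
d=pickle.load(open("top0.pkl","rb")); s=pickle.load(open("scene0.pkl","rb")); k=.64
C=lambda x,y:(205+x/4.5,100+y/4.5)
def cup(p):
    x,y,t,ph,D=p; ex=np.array([np.cos(t),np.sin(t),0]); ey=np.array([-ex[1],ex[0],0]); o=np.array([x,y,0])
    P=lambda a,b,z:o+a*ex+b*ey+[0,0,z]
    e=lambda z:P(-82-212*np.sin(ph),108-212*np.cos(ph),z)
    return P,e
def res(p):
    P,e=cup(p);D=p[4]
    prs=[(d,P(-117,125,245),(412*k,170*k)),(d,P(-117,-125,245),(527*k,267*k)),(d,P(D,125,245),(487*k,87*k)),(d,P(D,-125,245),(603*k,181*k)),
     (d,e(218),C(45,270)),(s,P(-117,125,245),(342*k,348*k)),(s,P(-117,-125,245),(336*k,230*k)),(s,P(D,125,245),(225*k,355*k)),(s,P(D,-125,245),(228*k,236*k)),
     (s,e(218),(446*k,343*k)),(s,e(60),(442*k,388*k))]
    return np.concatenate([proj(c,q)-u for c,q,u in prs])
r=least_squares(res,[708,-200,-.7,1.5,75],x_scale=[10,10,.1,.1,10],loss='soft_l1'); P,e=cup(r.x)
print(r.x.round(3)); print(r.fun.reshape(-1,2).round(1).tolist()); print("hinge",P(-82,108,0).round(),"edge",e(0).round())
def bar(p):
    o=np.array([p[0],p[1],167]); h=28*np.array([np.cos(p[2]),np.sin(p[2]),0])
    return np.concatenate([proj(c,o+a*h+[0,0,0])-u for c,a,u in[(d,-1.1,C(288,360)),(d,1.1,C(348,258)),(s,-1.1,(257,195)),(s,1.1,(236.5,197.5))]])
b=least_squares(bar,[557,-66,-.5]); print("bar",b.x,b.fun.round(1))
np.save("geo.npy",np.r_[r.x,b.x])
```

```text
[ 7.08971e+02 -1.98373e+02 -7.02000e-01  1.66000e+00  7.51460e+01]
[[-1.9, -1.2], [0.0, 0.3], [-0.8, -0.7], [0.1, -0.1], [0.5, 0.1], [-0.4, -1.7], [-0.7, -1.8], [-0.7, 0.0], [1.0, -0.6], [0.5, 1.6], [0.4, -0.6]]
hinge [716. -63.   0.] edge [567.  88.   0.]
bar [ 5.60998116e+02 -6.67327353e+01 -5.53421663e-01] [ 0.1 -2.1 -0.7  1.6  0.2 -1.4 -0.3  0.5]
```

```bash
cat > a.py <<'E'
from h import *
g=np.load("geo.npy"); bx,by,bt=g[5:]
best=None
for yw in(bt,bt+np.pi):
    q=robot.inverse_kinematics([bx,by,330],[np.pi,0,yw])
    if q is not None: print(yw,np.round(q,2)); 
    if q is not None and (best is None or abs(q[5])<best[0]): best=(abs(q[5]),yw)
yw=best[1]; np.save("yw.npy",yw); O=[np.pi,0,yw]
p=robot.current_tcp_pos(); robot.move_linear([p[0],p[1],330],speed=200)
robot.move_ptp([bx,by,330],O)
robot.move_gripper(.6)
robot.move_linear([bx,by,215],O,speed=150)
d=cam("top"); s=cam("scene")
a=cv2.resize(d["img"][110:210,205:325],(0,0),fx=3.3,fy=3.3,interpolation=cv2.INTER_CUBIC)
b=cv2.resize(s["img"][150:250,190:310],(0,0),fx=3.3,fy=3.3,interpolation=cv2.INTER_CUBIC)
cv2.imwrite("pics/over.png",np.hstack([a,b])); print(robot.current_t(),robot.current_tcp_pos())
E
python3 a.py
```

```text
-0.5534216633847697 [-0.32  0.24  1.29 -0.    1.61  1.81]
2.5881709902050236 [-0.32  0.24  1.29  0.    1.61 -1.33]
5.1833 [561.76063952 -66.96891965 216.30360974]
```

View pics/over.png

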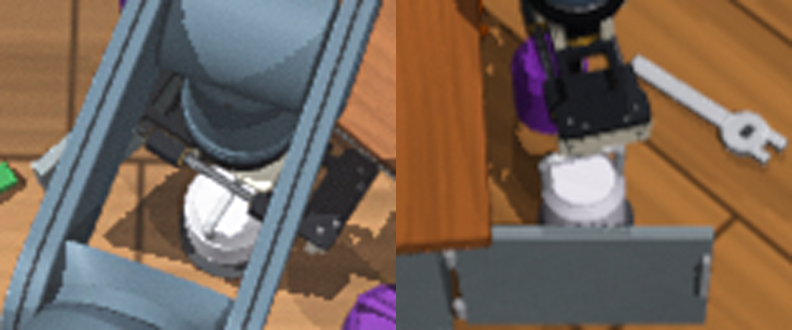

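The left half shows the gripper over the canister and clear of the board. The right half shows the lid at crop (585,180), between the fingers and clear of the door. Next: descend, grip, lift and carry.

Run:
```python
from h import *
g=np.load("geo.npy"); bx,by,bt=g[5:]; yw=float(np.load("yw.npy")); O=[np.pi,0,yw]
print(robot.move_linear([bx,by,150],O,speed=70,f_stop=8),robot.current_tcp_pos())
robot.move_gripper(0.0); w=robot.current_gripper_width(); print("w",w*93,robot.current_finger_force(),robot.current_contact_force())
if w*93>6:
    robot.move_linear([bx,by,218],O,speed=60)
    print("w",robot.current_gripper_width()*93,robot.current_contact_force(),robot.current_t())
```

```text
False [561.39237928 -66.84644528 150.50985891]
w 8.790321034890505 29.9878066778183 [0.63197166 0.49388329 0.42574859]
w 9.119536427233236 [-0.63280005 -0.79822576 -5.17584945] 8.35
```

Run:
```python
from h import *
yw=float(np.load("yw.npy")); O=[np.pi,0,yw]
robot.move_linear([450,-50,218],O,speed=120)
robot.move_linear([452.6,249.1,218],O,speed=150)
robot.move_linear([452.6,249.1,140],O,speed=90)
robot.sleep(.3)
print("w",robot.current_gripper_width()*93,robot.current_contact_force(),robot.current_ft_torque(),robot.current_t())
d=cam("top"); s=cam("scene")
a=cv2.resize(d["img"][160:260,105:225],(0,0),fx=3.3,fy=3.3,interpolation=cv2.INTER_CUBIC)
b=cv2.resize(s["img"][190:290,290:410],(0,0),fx=3.3,fy=3.3,interpolation=cv2.INTER_CUBIC)
cv2.imwrite("pics/mat.png",np.hstack([a,b]))
```

```text
w 9.05808662179866 [ 1.38338032 -0.63081673 -4.30877915] [-0.02405475  0.00398048  0.00755612] 12.8917
```

View pics/mat.png

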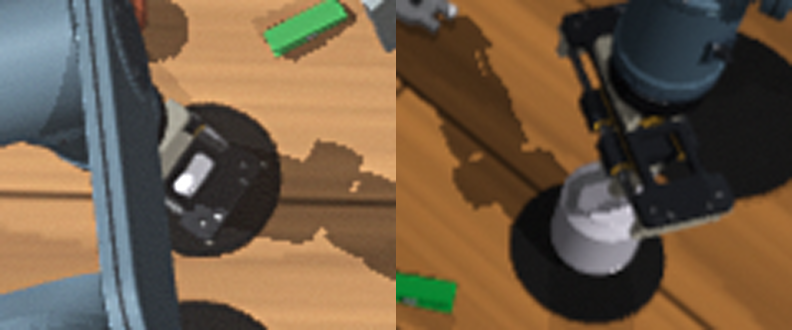

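The canister hangs upright over the small mat (right half: canister at (595,225), mat centred near (587,250)). Lowering it now.

Run:
```python
from h import *
yw=float(np.load("yw.npy")); O=[np.pi,0,yw]
robot.move_linear([452.6,249.1,118],O,speed=50)
print(robot.move_linear([452.6,249.1,104],O,speed=15,f_stop=2.5),robot.current_tcp_pos(),robot.current_contact_force())
robot.move_gripper(.5); robot.sleep(.3)
print(robot.current_finger_force(),robot.current_contact_force())
robot.move_linear([452.6,249.1,290],O,speed=150)
robot.move_ptp([400,150,330],O)
d=cam("top"); s=cam("scene"); print(robot.current_t())
import pickle; pickle.dump((d,s),open("1.pkl","wb"))
a=cv2.resize(d["img"][150:275,105:225],(0,0),fx=3.3,fy=3.3,interpolation=cv2.INTER_CUBIC)
b=cv2.resize(s["img"][175:300,290:410],(0,0),fx=3.3,fy=3.3,interpolation=cv2.INTER_CUBIC)
cv2.imwrite("pics/mat2.png",np.hstack([a,b]))
# reachability for door push
x,y,t,ph,D=np.load("geo.npy")[:5]; ex=np.array([np.cos(t),np.sin(t),0]); ey=np.array([-ex[1],ex[0],0]); H=np.array([x,y,0])-82*ex+108*ey
def tip(phi,r,off,z): # off: outward from outer face
    u=-np.sin(phi)*ex-np.cos(phi)*ey; n=-np.cos(phi)*ex+np.sin(phi)*ey
    return H+r*u+off*n+[0,0,z]
def ori(psi,lean): # tool leans; horizontal pointing dir yaw psi
    c=np.array([np.cos(psi)*np.sin(lean),np.sin(psi)*np.sin(lean),-np.cos(lean)])
    yv=np.array([-np.sin(psi),np.cos(psi),0]); return [Ro.from_matrix(np.c_[np.cross(q,c),q,c]).as_euler('xyz') for q in(yv,-yv)]
for phi,lean,psi,z in[(1.66,0,t,148),(1.2,0,t,148),(.6,0,t,148),(.6,.7,t,95),(.3,.7,t,95),(0,.7,t,95),(-.02,.7,t,95)]:
    for O in ori(psi,lean):
        p=tip(phi,185,15,z); q=robot.inverse_kinematics(p,O); print(phi,p.round(),None if q is None else np.round(q,2))
```

```text
True [452.86067693 249.62854223 109.96866202] [0.31419785 1.91495409 3.47277694]
0.0 [ 0.21368862 -0.24051065 -0.02844763]
17.2833
1.66 [597.  79. 148.] [-0.05  0.4   1.51 -0.    1.23 -0.92]
1.66 [597.  79. 148.] [-0.05  0.4   1.51 -0.    1.23  2.22]
1.2 [546.  11. 148.] [-0.18  0.31  1.65 -0.    1.19 -1.05]
1.2 [546.  11. 148.] [-0.18  0.31  1.65 -0.    1.19  2.09]
0.6 [534. -98. 148.] [-0.39  0.3   1.66 -0.    1.18 -1.25]
0.6 [534. -98. 148.] [-0.39  0.3   1.66 -0.    1.18  1.89]
0.6 [534. -98.  95.] None
0.6 [534. -98.  95.] None
0.3 [ 552. -150.   95.] None
0.3 [ 552. -150.   95.] None
0 [ 585. -194.   95.] None
0 [ 585. -194.   95.] None
-0.02 [ 588. -197.   95.] None
-0.02 [ 588. -197.   95.] None
```

View pics/mat2.png

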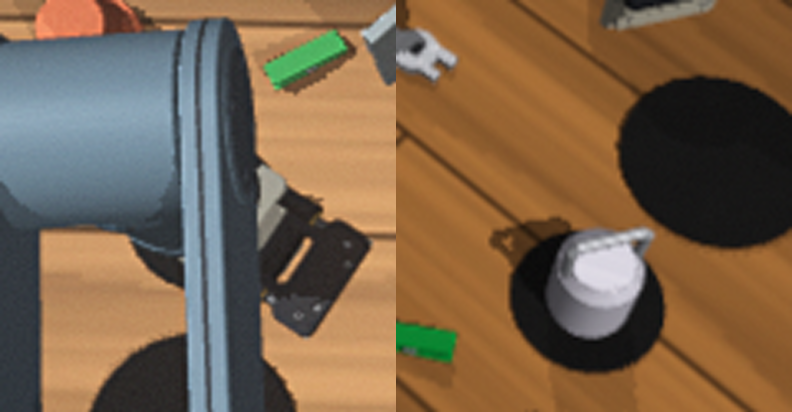

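The canister is released and upright at scene-crop (592,285), well inside the small mat. The leaned poses have no IK solution, so I'll scan for ones that do.

```bash
cat >> h.py <<'E'
x,y,t,ph,D=np.load("geo.npy")[:5]; ex=np.array([np.cos(t),np.sin(t),0]); ey=np.array([-ex[1],ex[0],0]); H=np.array([x,y,0])-82*ex+108*ey
def tip(phi,r,off,z): # off: outward from outer face
    u=-np.sin(phi)*ex-np.cos(phi)*ey; n=-np.cos(phi)*ex+np.sin(phi)*ey
    return H+r*u+off*n+[0,0,z]
def ori(psi,lean,roll=0):
    c=np.array([np.cos(psi)*np.sin(lean),np.sin(psi)*np.sin(lean),-np.cos(lean)])
    yv=np.array([-np.sin(psi),np.cos(psi),0]); M=np.c_[np.cross(yv,c),yv,c]
    return (Ro.from_matrix(M)*Ro.from_euler('z',roll)).as_euler('xyz')
E
python3 - <<'E'
from h import *
for lean in(.15,.3,.45,.6,.7,.8):
  for dpsi in(-.6,-.3,0,.3,.6,.9):
    o=[]
    for z in(95,120,150):
      for phi in (0,.5):
        for roll in(0,np.pi):
          q=robot.inverse_kinematics(tip(phi,185,8,z),ori(t+dpsi,lean,roll))
          o.append('.' if q is None else 'X')
    print(lean,dpsi,''.join(o))
print(robot.inverse_kinematics([585,-194,150],ori(-.32,.6)),robot.inverse_kinematics([585,-194,150],ori(-.32,-.6)))
E
```

```text
0.15 -0.6 XXXXXXXXXXXX
0.15 -0.3 XXXXXXXXXXXX
0.15 0 XXXXXXXXXXXX
0.15 0.3 XXXXXXXXXXXX
0.15 0.6 XXXXXXXXXXXX
0.15 0.9 XXXXXXXXXXXX
0.3 -0.6 XXXXXXXXXXXX
0.3 -0.3 XXXXXXXXXXXX
0.3 0 XXXXXXXXXXXX
0.3 0.3 XXXXXXXXXXXX
0.3 0.6 XXXXXXXXXXXX
0.3 0.9 XXXXXXXXXXXX
0.45 -0.6 XXXXXXXXXXXX
0.45 -0.3 XXXXXXXXXXXX
0.45 0 XXXXXXXXXXXX
0.45 0.3 XXXXXXXXXXXX
0.45 0.6 XXXXXXXXXXXX
0.45 0.9 XXXXXXXXXXXX
0.6 -0.6 XXXXX.XXXXXX
0.6 -0.3 XXX.XXXXXXXX
0.6 0 XXXXXXXXXXXX
0.6 0.3 XX..XXXXXXXX
0.6 0.6 XXXXXXXXXXXX
0.6 0.9 XXXX.X.XXXXX
0.7 -0.6 XXXXXXXXXXXX
0.7 -0.3 XXXXX.XXXXXX
0.7 0 ....XXXXXXXX
0.7 0.3 ............
0.7 0.6 XXXXXXXXXXXX
0.7 0.9 XXXXXXXXXXXX
0.8 -0.6 XXXXXXXXXXXX
0.8 -0.3 ........XXXX
0.8 0 XXXX........
0.8 0.3 XXXX........
0.8 0.6 XXXXXXXXXXXX
0.8 0.9 XXXXXXXXXXXX
[-0.59452331  0.15529471  2.03688394  0.4074436   0.39659297 -2.17804717] [-0.45511978  0.85408095  0.85896868 -0.08465788  2.02287162 -1.71958485]
```

Run:
```python
from h import *
V=ori(t,0); r=178
q=[(abs(robot.inverse_kinematics(tip(1.66,r,60,330),ori(t,0,k))[5]),k) for k in(0,np.pi)]; k=min(q)[1]; print(k); V=ori(t,0,k)
robot.move_gripper(0)
robot.move_ptp(tip(1.66,r,60,330),V)
robot.move_linear(tip(1.66,r,60,150),V,speed=200)
for phi in np.linspace(1.66,.5,10):
    hit=robot.move_linear(tip(phi,r,14,150),V,speed=90,f_stop=15)
    if hit: print("hit",phi,robot.current_contact_force()); break
else:
    robot.move_linear(tip(.5,r,80,150),V,speed=150)
    L=ori(t,.6,k)
    for p in(.5,.3,.15,0): print(np.round(robot.inverse_kinematics(tip(p,150,10,95),L),2))
print(robot.current_t(),robot.current_tcp_pos())
s=cam("scene"); cv2.imwrite("pics/door.png",cv2.resize(s["img"][120:320,120:400],(0,0),fx=2.5,fy=2.5,interpolation=cv2.INTER_CUBIC))
```

```text
0
[-0.21  0.26  2.08 -0.83  0.37 -0.35]
[-0.27  0.28  2.06 -0.78  0.35 -0.46]
[-0.3   0.29  2.03 -0.73  0.34 -0.53]
[-0.33  0.32  1.99 -0.68  0.33 -0.61]
25.0667 [521.58615351 -52.31357963 150.35784689]
```

View pics/door.png

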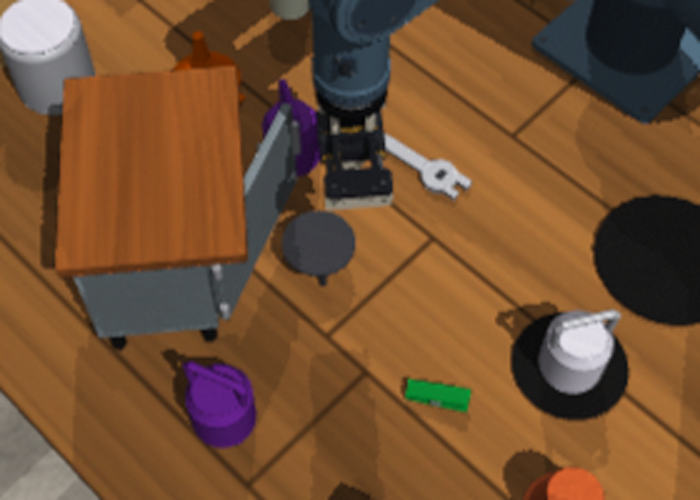

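The door is now about half a radian open (free edge near (290,115)) and the canister stands on its mat at (575,350). Next is the leaned push.

Run:
```python
from h import *
L=ori(t,.6,0); r=150
robot.move_ptp(tip(.5,r,70,150),L)
robot.move_linear(tip(.5,r,60,95),L,speed=120)
for phi in(.45,.36,.27,.18,.12):
    if robot.move_linear(tip(phi,r,9,95),L,speed=80,f_stop=20): print("hit",phi,robot.current_contact_force())
print(robot.move_linear(tip(-.03,r,2,95),L,speed=40,f_stop=22),robot.current_contact_force(),robot.current_tcp_pos())
p=robot.current_tcp_pos(); n=-ex; print("off",(np.array(p)-H)@n)
robot.sleep(.3)
robot.move_linear(np.array(p)-100*ex,L,speed=120)
d=cam("top"); s=cam("scene"); print(robot.current_t())
a=cv2.resize(d["img"][40:220,100:400],(0,0),fx=1.33,fy=1.33,interpolation=cv2.INTER_CUBIC)
b=cv2.resize(s["img"][120:300,120:420],(0,0),fx=1.33*2,fy=1.33*2,interpolation=cv2.INTER_CUBIC)
cv2.imwrite("pics/shut.png",b)
cv2.imwrite("pics/shut_top.png",a)
```

```text
True [-3.55812189  4.94284331  4.43341882] [ 605.91400376 -164.57849859   93.70210914]
off 18.501786149991123
30.3917
```

View pics/shut.png

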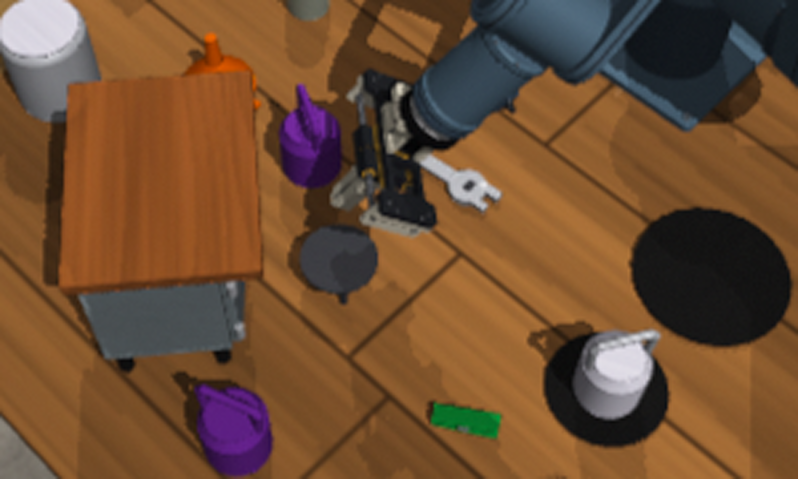

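The door is out of sight under the board, so I'll check it by touch: a light probe at two radii, which also gives the angle.

Run:
```python
from h import *
L=ori(t,.6,0)
for r in(150,90):
    robot.move_linear(tip(0,r,50,93),L,speed=120); robot.sleep(.3)
    f0=np.array(robot.current_contact_force())
    h=robot.move_linear(tip(0,r,-10,93),L,speed=15,f_stop=3)
    p=np.array(robot.current_tcp_pos()); print(r,h,"off",(p-H)@-ex,"r",(p-H)@-ey,np.array(robot.current_contact_force())-f0,robot.current_t())
    if r==150:
        h=robot.move_linear(tip(0,r,-10,93),L,speed=20,f_stop=15)
        p=np.array(robot.current_tcp_pos()); print("push",h,(p-H)@-ex,np.array(robot.current_contact_force())-f0)
    robot.move_linear(tip(0,r,50,93),L,speed=120)
```

```text
150 True off 19.76757645594282 r 150.22601673569426 [-0.42171784 -0.54560591  0.74832018] 33.5417
push True 19.199765027543933 [-1.53600486  3.28681071  2.99332752]
90 True off 15.05409997387342 r 90.24038942050375 [-1.76088201  0.70946154  1.36766192] 37.6667
```

Run:
```python
from h import *
L=ori(t,.6,0); r=135; z=80
robot.move_linear(tip(0,r,50,z),L,speed=120); robot.sleep(.2)
f0=np.array(robot.current_contact_force())
for f in(3,10,20,30):
    h=robot.move_linear(tip(0,r,0,z),L,speed=25,f_stop=f)
    p=np.array(robot.current_tcp_pos()); df=np.array(robot.current_contact_force())-f0
    robot.sleep(.15); df2=np.array(robot.current_contact_force())-f0
    print(f,h,"off",((p-H)@-ex).round(2),"Fn",(df@-ex).round(1),"Fz",df[2].round(1),"then",(df2@-ex).round(1),df2[2].round(1),"M",np.round(robot.current_ft_torque(),2),robot.current_t())
    if not h: break
robot.move_linear(tip(0,r,50,z),L,speed=120)
```

```text
3 True off 18.55 Fn 1.6 Fz -0.1 then -0.3 -0.8 M [0.17 0.22 0.01] 40.2417
10 True off 18.24 Fn 3.1 Fz 2.4 then 2.1 1.3 M [0.3  0.22 0.09] 40.7
20 True off 17.96 Fn 4.6 Fz 3.9 then 4.4 3.5 M [0.39 0.4  0.09] 41.175
30 True off 17.6 Fn 6.9 Fz 4.6 then 5.6 3.9 M [0.46 0.39 0.12] 41.6917
```

The offset grows with radius (slope about 0.075 rad) and doesn't depend on z. So the door is resting on its catch and the steady push was only about 6 N. I'll push on in small steps, watching the force.

Run:
```python
from h import *
L=ori(t,.6,0); r=150; z=88
robot.move_linear(tip(0,r,30,z),L,speed=120); robot.sleep(.1)
f0=np.array(robot.current_contact_force())
for off in(20,18,16,14,12,10,8,6,4,2):
    robot.move_linear(tip(0,r,off,z),L,speed=30)
    p=np.array(robot.current_tcp_pos()); df=np.array(robot.current_contact_force())-f0
    print(off,((p-H)@-ex).round(2),"Fn",(df@-ex).round(1),"F",df.round(1),robot.current_t())
    if np.linalg.norm(df)>28: break
robot.move_linear(tip(0,r,50,z),L,speed=120)
```

```text
20 20.01 Fn 0.2 F [-0.4 -0.2  0.6] 43.0667
18 19.01 Fn 7.2 F [-5.3  4.9  3.7] 43.3167
16 18.27 Fn 13.5 F [-9.6  9.5  9.6] 43.5667
14 17.74 Fn 24.5 F [-18.1  16.5  16.1] 43.8167
```

Run:
```python
from h import *
import pickle
L=ori(t,.6,0)
robot.move_linear(tip(0,150,110,240),L,speed=250)
q=np.array(robot.current_qpos()); q[0]=.25; robot.move_j(q)
d=cam("top"); print(robot.current_t()); pickle.dump(d,open("top2.pkl","wb"))
x0,y0=255,95
a=cv2.resize(d["img"][y0:y0+90,x0:x0+95],(0,0),fx=4.2,fy=4.2,interpolation=cv2.INTER_CUBIC); b=a.copy()
for phi,c in((0,(0,255,0)),(.075,(0,0,255))):
  for z in(60,):
    p=[tuple(int(round(v)) for v in ((proj(d,tip(phi,r,0,z))-[x0,y0]+.5)*4.2)) for r in(0,212)]; cv2.line(b,p[0],p[1],c,1); print(phi,p)
P=lambda a,bb,z:np.array([x,y,z])+a*ex+bb*ey
for z in(245,225):
    p=[tuple(int(round(v)) for v in ((proj(d,P(-117,s,z))-[x0,y0]+.5)*4.2)) for s in(125,-125)]; cv2.line(b,p[0],p[1],(255,255,0),1)
cv2.imwrite("pics/d2.png",np.hstack([a,b])); print(a.shape)
```

```text
46.1083
0 [(82, 130), (314, 326)]
0.075 [(82, 130), (298, 342)]
(378, 399, 3)
```

View pics/d2.png

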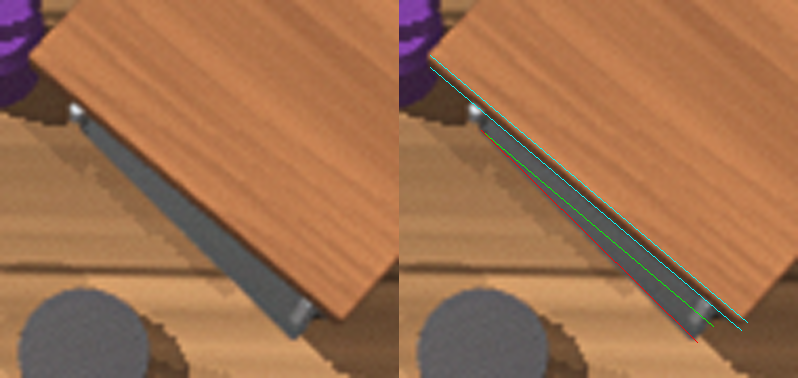

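The crop settles it. The door's lower free corner at (697,340) lies on the red 0.075 rad line, so it is held at the catch and not shut. I'll push nearer the free edge and harder, still with the fingertips.

Run:
```python
from h import *
L=ori(t,.6,0); r=192; z=100
robot.move_ptp(tip(0,r,80,170),L)
robot.move_linear(tip(0,r,40,z),L,speed=150); robot.sleep(.1)
f0=np.array(robot.current_contact_force())
for off in(22,18,15,12,9,6,3,0):
    robot.move_linear(tip(0,r,off,z),L,speed=40)
    p=np.array(robot.current_tcp_pos()); df=np.array(robot.current_contact_force())-f0
    print(off,((p-H)@-ex).round(2),((p-H)@-ey).round(1),p[2].round(1),"Fn",(df@-ex).round(1),"F",df.round(1),robot.current_t())
    if np.linalg.norm(df)>36: break
```

```text
22 22.15 192.0 100.1 Fn 6.6 F [-4.8  4.6  3.7] 48.6833
18 20.69 192.1 99.5 Fn 20.8 F [-15.   14.5  14. ] 48.9333
15 14.58 191.8 100.3 Fn -0.8 F [ 0.6 -0.6 -1. ] 49.1833
12 11.34 192.2 100.0 Fn -0.4 F [ 0.2 -0.4 -0.7] 49.4333
9 8.61 192.1 100.0 Fn -0.5 F [ 0.3 -0.4 -0.5] 49.6833
6 6.92 192.2 99.5 Fn 4.3 F [-2.8  3.3  1.8] 49.9333
3 6.27 192.2 99.1 Fn 19.6 F [-14.3  13.3  12.3] 50.1833
0 5.73 192.2 98.9 Fn 34.9 F [-26.5  22.8  25.5] 50.4333
```

The catch gave way at about 21 N and the door drew in; the stop is now felt at about 7 mm. I'll retract and check with the last picture.

Run:
```python
from h import *
L=ori(t,.6,0)
robot.move_linear(tip(0,192,60,105),L,speed=120)
robot.move_linear(tip(0,170,110,240),L,speed=250)
q=np.array(robot.current_qpos()); q[0]=.25; robot.move_j(q)
d=cam("top"); s=cam("scene"); print(robot.current_t())
x0,y0=255,95
a=cv2.resize(d["img"][y0:y0+90,x0:x0+95],(0,0),fx=4.2,fy=4.2,interpolation=cv2.INTER_CUBIC)
p=[tuple(int(round(v)) for v in ((proj(d,tip(0,r,0,60))-[x0,y0]+.5)*4.2)) for r in(0,212)]; cv2.line(a,p[0],p[1],(0,255,0),1)
b=cv2.resize(s["img"],(400,300)); c=np.zeros((378,400,3),np.uint8); c[:300]=b
cv2.imwrite("pics/fin.png",np.hstack([a,c]))
```

```text
52.9833
```

View pics/fin.png

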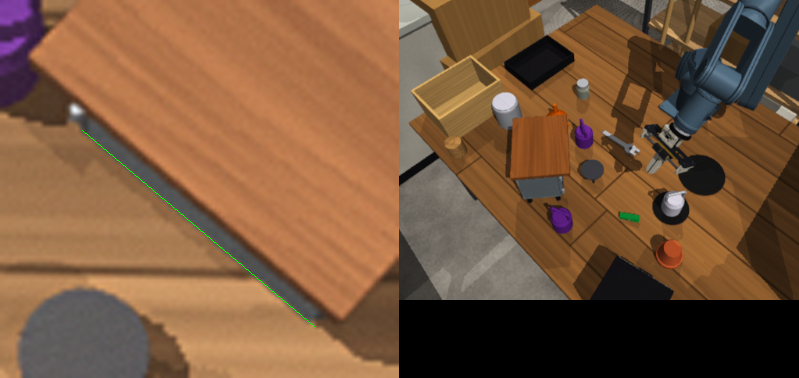

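The door's lower edge now lies on the green shut line, with its free corner at (314,325). The canister stands on the small mat at (672,205), and the bystanders look unmoved.

```bash
python3 -c "
from bench import robot
print(robot.hand_in())"
```

```text
the job is handed in; nothing more can be done
None
```

I handed the job in at about 53 s: the canister stands upright on the smaller mat, and the final picture shows the door shut on its catch and the other items where they were; `hand_in()` gave no verdict.

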